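# Slide the chisel into its blade guard

### The job

Put the long chisel with the bright steel blade away safely: slide it, blade first, in through the open front of the blue-topped blade guard on the bench and under its cover until the cutting edge is almost at the back of the slot. Leave it lying flat on the bench, straight in the slot, and let go of it.

Things in the scene. Friction and masses are not known exactly. Their poses are not given: they have to be found in the camera images.
- chisel_handle (a point): Chisel, 275 mm long, 0.2 to 0.4 kg: bright steel blade 24 mm wide, up to 16 mm high; round light wooden handle 25 mm thick. This point is a good place to grip: on the handle's axis, 12.5 mm over the bench. Its -y axis runs to the cutting edge 183 mm away, +y to the butt 93 mm away, z up; the handle is round from 23 mm on the blade side of this point to the butt; pinch it across x from above.
- chisel_tip (a point): Middle of the chisel's cutting edge (far end of the blade), 183 mm from chisel_handle, about 8 mm over the bench; same axes as chisel_handle.
- slot_mouth (a point): Middle of the open front of the blade guard, 12 mm over the bench; x points straight into the slot, y left, z up. The guard is fixed: two oak cheeks under a blue metal cover, 34 mm high, 72 mm wide. Its slot is 44 mm wide, 30 mm high, 90 mm deep; the bench top is its floor; the back is closed. Flared guides reach 20 mm out in front of the opening and widen it to about 56 mm.
- slot_back (a point): Middle of the inner face of the slot's back stop, 90 mm in from the opening, 12 mm over the bench; same axes as slot_mouth.
- chisel: The whole chisel; origin on its underside at the middle of its length, 45 mm from chisel_handle towards the edge; same axes.

How it is judged:
By the outcome, as a careful person would: the job done as asked, in the order asked, and still so for the second after the job is handed in, with the robot touching nothing.
It also fails if it takes over 45 s, if anything falls off the work surface, if the arm or the gripper's body presses on something with over 40 N, if the wrist force passes 120 N, or if a joint passes its speed limit or range.

### The arm

A 7-joint arm with a two-finger parallel gripper is mounted at the origin on a cart in front of the work surface, level with it; the furniture and walls round the work are solid. World frame = base frame: x ahead of the robot, y to its left, z up, the work surface at z = 0. Lengths are in m, angles in rad, forces in N, time in s.
With the tool pointing down it reaches from about 0.4 to 0.875 m from the base axis. Payload 6.5 kg.
Tool frame: the origin (TCP) lies between the finger pads; the fingertips stand 19 mm ahead of it and the grasp point (between the pads) is the TCP (r.tip_extent is the distance from the TCP to the fingertips, in m); x points along the fingers, z is the direction in which the jaws open and shut, and the axes are right-handed (so a half turn about x gives the same grasp; the last joint's range is limited). The gripper opens to 85 mm and grips with 20 to 120 N. Pads are 22 mm wide; open, the fingers measure 114 mm over their backs; the gripper's body (76 mm by 85 mm) begins 54 mm behind the grasp point. The pads swing forward as they close: fully open they stand 13 mm farther back than shut.
Start: joints at [-1.383, 0.536, -0.004, 1.538, 0.003, 1.067, -0.071], TCP at [0.163, 0.629, 0.25] pointing down, gripper open.
Joint ranges: [-2.7, 2.7], [-0.37, 2.16], [-1.27, 1.26], [0.24, 2.4], [-1.31, 4.45], [0.19, 1.91], [-2.76, 2.76]. Speed limits (rad/s): [2.39, 2.39, 3.14, 3.14, 3.14, 3.14, 3.14].

### API

Orientations are given as a 3x3 rotation matrix whose columns are the frame's x, y, z axes.
In Python, from bench import status, get_image, get_calibration, workorder, r gives the robot as it stands.
- The arm moves only by the tool arm_command, never from a script. Its argument "moves" is a list of rows, each a list of 7 numbers: the shift along the tool's x, y, z in m, then the turn, a rotation vector about the tool's x, y, z in degrees, then the finger opening in m, from 0 to 0.0854. A call has 1 to 10 rows; each row shifts and turns the commanded pose from where the row before left it, along the tool's axes as they then stand; what a row does not reach is not made up. A row lasts 1/12 s, in which the tool goes at most 41.7 mm and 7.16 degrees, less where a joint would pass 70% of its speed; a pose out of reach is approached as far as the arm can. A call is refused whole if a number of a shift passes 0.0417 or a number of a turn 7.16, either way. A call with a gripper value outside its range is refused whole. The fingers move at their own pace and stop on an object; the grip force is fixed at half the most. Time passes only in rows, so rows that do not move let the fingers close. It gives the time, the measured TCP pose, the force and the opening at its end, in the units of the state.
- status.get_obs(): the state, without advancing time (a new reading comes with each control period).
- get_image(name): name is "scene" or "top" or "wrist"; returns the picture (420x560x3 uint8, red, green, blue); there is no depth.
- get_calibration(name): a dict with "K" (3x3 intrinsics, pixels), "camera_from_world" (4x4, takes a point from world to camera coordinates). Camera axes: x right, y up, looking along -z (the intrinsics and any distortion apply to the point x, -y, -z); pixel columns grow to the right and rows downward; lengths in m; the calibration is good to about 2 mm. A picture is of the moment at which its call begins: read the wrist's pose just before it. get_calibration takes no time and is no camera call; for the wrist camera it gives the pose at the moment of the call.
- workorder.hand_in(): hands the job in, once; it reports no verdict.
The state is a dict: "time": time; "joints": joint angles; "joint_vel": joint speeds; "joint_efforts": joint torques, N m; "eef_pos": TCP position; "orientation": TCP orientation; "force": force on the tool from outside, world axes, zero at the start; "wrist_torque": the same for the moment, N m; "grip_width": finger opening in m.
Only numpy, scipy, OpenCV 4.12 (cv2) and the standard library are available. Lean on these libraries where they do the work, as an engineer would, in place of code of your own. Each camera call takes 0.05 s, during which the arm holds its last target.

## Working session

There is one attempt and no reset: what is moved stays moved. The work goes in short steps, Python scripts to look and compute and a tool call to move; the robot and the scene stay as the last step left them, time stands still between calls to the robot, and variables do not carry over. Pictures are saved under pics/ and viewed, and the job is handed in when it is done.

Besides the shell and the picture viewer there is one more tool, called as name(argument=value, ...) on one line, values as JSON. arm_command: Moves the arm, as the interface text tells. Its arguments: {"type":"object","properties":{"moves":{"type":"array"}},"required":["moves"]}

```bash
mkdir -p pics; ls; python3 - <<'E'
from bench import status,get_image,get_calibration,r
import cv2
o=status.get_obs();print(o)
for n in("scene","top","wrist"):
    c=get_calibration(n);print(n,c)
    cv2.imwrite(f"pics/{n}0.png",get_image(n)[:,:,::-1])
E
```

```text
pics
{'time': 0.0, 'joints': array([-1.38319763,  0.53715301, -0.00444312,  1.53887949,  0.00257085,
        1.06729727, -0.07119142]), 'joint_vel': array([ 0.00030836, -0.00050571,  0.00029218,  0.00073453, -0.00123152,
        0.00041801, -0.00030981]), 'joint_efforts': array([-5.04509433e-05, -5.83405459e+01,  1.04864582e+00, -2.59114319e+01,
        1.22923849e-02,  9.49521898e-03, -3.85696808e-05]), 'eef_pos': array([0.16305779, 0.62859319, 0.24941905]), 'orientation': array([[-3.37735769e-04, -9.67983289e-01,  2.51014418e-01],
       [-1.69825739e-03,  2.51014626e-01,  9.67981804e-01],
       [-9.99998501e-01, -9.93650105e-05, -1.72866139e-03]]), 'force': array([-0.36101789,  0.33943592,  0.51057999]), 'wrist_torque': array([ 0.00566252,  0.02229464, -0.06111114]), 'grip_width': 0.08531750756510836}
scene {'K': array([[490.07274928,   0.        , 280.03159183],
       [  0.        , 490.07274928, 202.77698652],
       [  0.        ,   0.        ,   1.        ]]), 'camera_from_world': array([[ 0.80464571, -0.59374164, -0.00401756, -0.25457803],
       [ 0.36129897,  0.48424475, 
[... 316 characters left out ...]
'camera_from_world': array([[-0.01212559, -0.99979141,  0.01643503,  0.30591049],
       [ 0.98039252, -0.00865417,  0.19686444, -0.53320028],
       [-0.19668115,  0.01849988,  0.98029296, -0.78667154],
       [ 0.        ,  0.        ,  0.        ,  1.        ]])}
wrist {'K': array([[314.42846022,   0.        , 281.42320222],
       [  0.        , 314.42846022, 211.90422494],
       [  0.        ,   0.        ,   1.        ]]), 'camera_from_world': array([[ 0.25034415,  0.96815439, -0.00221154, -0.64883675],
       [-0.92473732,  0.23843976, -0.29666037,  0.04041223],
       [-0.28668572,  0.07631228,  0.95498049, -0.37911248],
       [ 0.        ,  0.        ,  0.        ,  1.        ]])}
```

View pics/scene0.png

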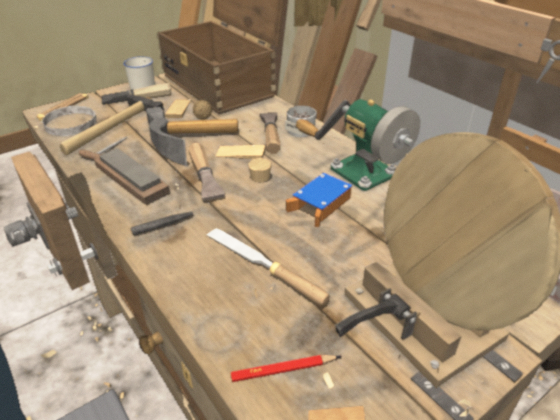

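View pics/top0.png

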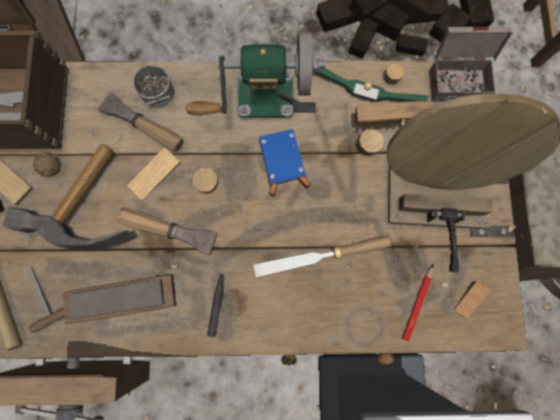

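View pics/wrist0.png

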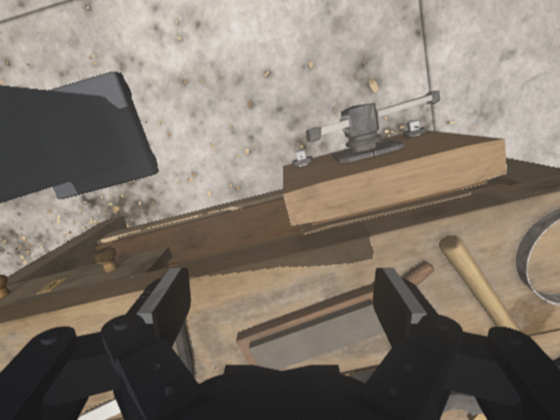

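```bash
cat > h.py <<'E'
import numpy as np,cv2
from bench import status,get_image,get_calibration,r
def ray(c,u,v,z):
    K=c["K"];T=c["camera_from_world"]
    d=np.array([(u-K[0,2])/K[0,0],-(v-K[1,2])/K[1,1],-1.])
    R=T[:3,:3];C=-R.T@T[:3,3];w=R.T@d
    return C+w*(z-C[2])/w[2]
def proj(c,p):
    K=c["K"];T=c["camera_from_world"];q=T[:3,:3]@np.array(p)+T[:3,3]
    return K[0,2]+K[0,0]*q[0]/-q[2],K[1,2]+K[1,1]*-q[1]/-q[2]
E
python3 - <<'E'
import cv2
a=cv2.imread("pics/top0.png")
cv2.imwrite("pics/tz1.png",cv2.resize(a[225:295,240:400],None,fx=5,fy=5,interpolation=cv2.INTER_CUBIC))
cv2.imwrite("pics/tz2.png",cv2.resize(a[120:205,240:330],None,fx=7,fy=7,interpolation=cv2.INTER_CUBIC))
a=cv2.imread("pics/scene0.png")
cv2.imwrite("pics/sz2.png",cv2.resize(a[165:315,200:360],None,fx=4,fy=4,interpolation=cv2.INTER_CUBIC))
E
```

```text
(no output)
```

View pics/tz1.png

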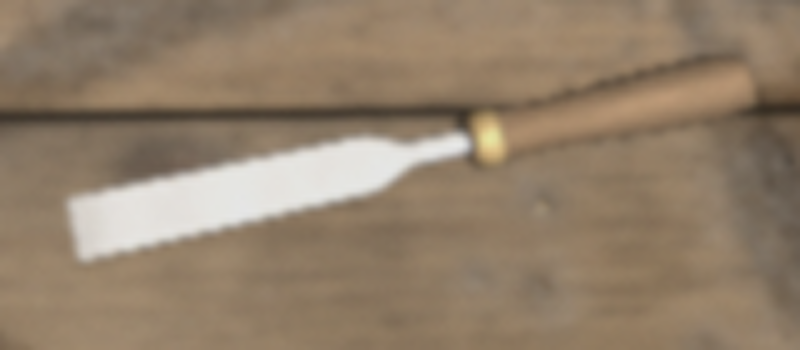

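View pics/tz2.png

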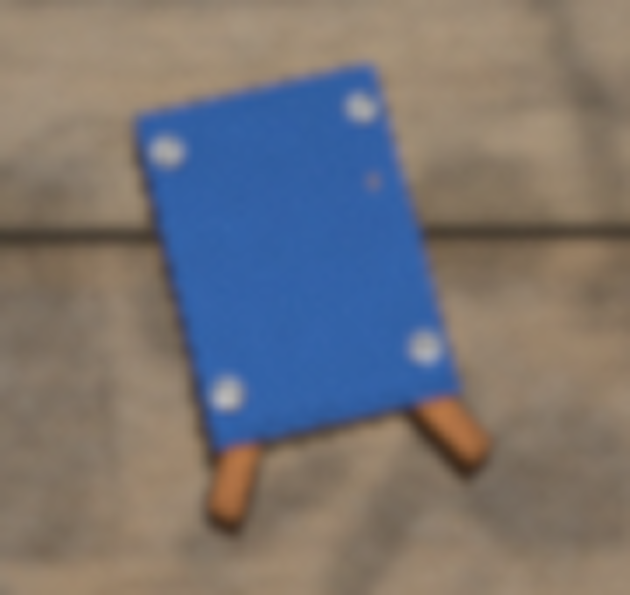

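View pics/sz2.png

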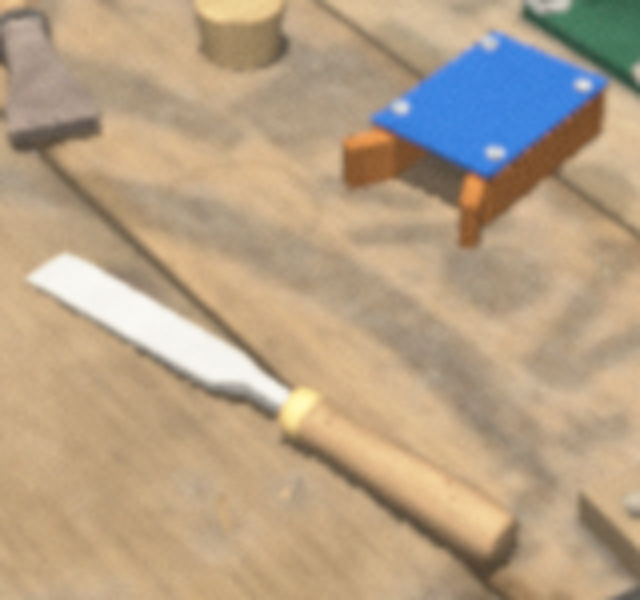

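```bash
python3 - <<'E'
from h import *
np.set_printoptions(precision=4,suppress=True)
def px(p,s,o): return [(p[0]+.5)/s-.5+o[0],(p[1]+.5)/s-.5+o[1]]
t=get_calibration("top");s=get_calibration("scene")
def T(l,z,k,o,c): return np.array([ray(c,*px(p,k,o),z) for p in l])
for name,g in (("top",T([(137,118),(372,65),(462,395),(218,447)],.034,7,(240,120),t)),
          ("scene",T([(372,120),(497,32),(607,80),(487,180)],.034,4,(200,165),s))):
    print(name,g[:,:2],[np.linalg.norm(g[i]-g[(i+1)%4]) for i in range(4)])
    # order: top: BL,BR,FR,FL ; 
    if name=="scene": g=g[[1,2,3,0]]
    f=(g[2]+g[3])/2;b=(g[0]+g[1])/2;d=b-f
    print("front",f,"back",b,np.degrees(np.arctan2(d[1],d[0])), "side angs",[np.degrees(np.arctan2(*(g[i]-g[j])[[1,0]])) for i,j in((0,3),(1,2))],"lat",np.degrees(np.arctan2(*(g[2]-g[3])[[0,1]])))
for name,a,b,c,k,o in(("top",[(67,202),(80,262)],[(752,82)],t,5,(240,225)),("scene",[(28,278),(66,253)],[(503,540)],s,4,(200,165))):
    e=T(a,.008,k,o,c);q=T(b,.0135,k,o,c)[0];m=e.mean(0)
    d=q-m;d[2]=0;L=np.linalg.norm(d);d/=L
    h=m+d*.183
    print(name,"edge",e,"tip",m,"butt",q,"L",L,"dir",np.degrees(np.arctan2(-d[1],-d[0])),"handle",h)
E
```

```text
top [[0.6884 0.3511]
 [0.7042 0.2831]
 [0.605  0.2591]
 [0.5904 0.3283]] [np.float64(0.06986420960633825), np.float64(0.10207583782791445), np.float64(0.0707877938781717), np.float64(0.10070259168877038)]
front [0.5977 0.2937 0.034 ] back [0.6963 0.3171 0.034 ] 13.34806532317388 side angs [np.float64(13.09096802909868), np.float64(13.60170381450011)] lat 168.03604854783987
scene [[0.588  0.3261]
 [0.6878 0.3487]
 [0.7039 0.2823]
 [0.6022 0.2557]] [np.float64(0.10237695475605732), np.float64(0.06838350917925855), np.float64(0.10505834870190747), np.float64(0.07181283531445641)]
front [0.5951 0.2909 0.034 ] back [0.6958 0.3155 0.034 ] 13.701129578958458 side angs [np.float64(12.757106174448456), np.float64(14.621056668828485)] lat 168.563050018009
top edge [[0.4323 0.3644 0.008 ]
 [0.409  0.3592 0.008 ]] tip [0.4207 0.3618 0.008 ] butt [0.4762 0.0932 0.0135] L 0.2742989837637611 dir 101.68500642036469 handle [0.4577 0.1826 0.008 ]
scene edge [[0.4063 0.3512 0.008 ]
 [0.4296 0.3563 0.008 ]] tip [0.418  0.3538 0.008 ] butt [0.4755 0.0949 0.0135] L 0.26516217333326575 dir 102.51989754825566 handle [0.4577 0.1751 0.008 ]
```

```bash
python3 - <<'E'
from h import *
print([a for a in dir(r) if a[0]!='_'], r.tip_extent)
E
```

```text
['Unreachable', 'tip_extent'] 0.019
```

arm_command(moves=[[0.006,-0.025,-0.0224,0,0,0,0.085],[0.006,-0.025,-0.0224,0,0,0,0.085],[0.006,-0.025,-0.0224,0,0,0,0.085],[0.006,-0.025,-0.0224,0,0,0,0.085],[0.006,-0.025,-0.0224,0,0,0,0.085],[0.006,-0.025,-0.0224,0,0,0,0.085],[0.006,-0.025,-0.0224,0,0,0,0.085],[0.006,-0.025,-0.0224,0,0,0,0.085],[0.006,-0.025,-0.0224,0,0,0,0.085],[0.006,-0.025,-0.0224,0,0,0,0.085]])

```text
time: 0.98
eef_pos: [0.3495, 0.348, 0.19]
orientation: [[-0.0, -0.968, 0.251], [-0.0, 0.251, 0.968], [-1.0, -0.0, -0.0]]
force: [1.0, 1.1, 0.1]
grip_width: 0.085
```

arm_command(moves=[[0.01,-0.0243,-0.0221,0,0,0,0.085],[0.01,-0.0243,-0.0221,0,0,0,0.085],[0.01,-0.0243,-0.0221,0,0,0,0.085],[0.01,-0.0243,-0.0221,0,0,0,0.085],[0.01,-0.0243,-0.0221,0,0,0,0.085],[0.01,-0.0243,-0.0221,0,0,0,0.085],[0,0,0,7,0,0,0.085],[0,0,0,7,0,0,0.085],[0,0,0,7,0,0,0.085],[0,0,0,7,0,0,0.085]])

```text
time: 1.82
eef_pos: [0.4568, 0.1842, 0.1301]
orientation: [[-0.0, -0.732, 0.681], [-0.0, 0.681, 0.732], [-1.0, 0.0, -0.0]]
force: [0.1, -0.6, -0.8]
grip_width: 0.0852
```

arm_command(moves=[[0,0,0,7,0,0,0.085],[0,0,0,7,0,0,0.085],[0,0,0,7,0,0,0.085],[0,0,0,7,0,0,0.085],[0,0,0,7,0,0,0.085],[0,0,0,0.8,0,0,0.085],[0,0,0,0,0,0,0.085]])

```text
time: 2.4
eef_pos: [0.4567, 0.1847, 0.1302]
orientation: [[-0.0, -0.205, 0.979], [-0.0, 0.979, 0.205], [-1.0, -0.0, -0.0]]
force: [-0.6, -0.2, -0.4]
grip_width: 0.0853
```

```bash
python3 - <<'E'
from h import *
o=status.get_obs();print(o["joints"],o["eef_pos"],o["orientation"])
c=get_calibration("wrist");a=get_image("wrist")[:,:,::-1].copy()
cv2.imwrite("pics/w1.png",a)
for p in[(.457,.183,.0125),(.4207,.3618,.008),(.4762,.0932,.0135)]:print(proj(c,p))
E
```

```text
[-0.78382069  0.47810132  0.38482644  2.05658947 -0.28599442  0.65746583
 -0.00349724] [0.45665714 0.1847269  0.13019105] [[-1.12275243e-04 -2.04921280e-01  9.78778451e-01]
 [-4.07605449e-04  9.78778385e-01  2.04921219e-01]
 [-9.99999911e-01 -3.75947851e-04 -1.93419611e-04]]
(np.float64(280.0034847310602), np.float64(214.11884008778387))
(np.float64(281.56570639226476), np.float64(-57.490657863196105))
(np.float64(280.5066614394413), np.float64(313.0984476026099))
```

View pics/w1.png

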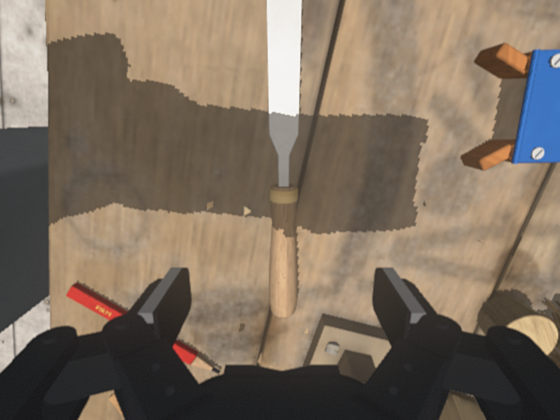

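arm_command(moves=[[0.02,0,0.002,0,0,0,0.085],[0.02,0,0,0,0,0,0.085],[0.02,0,0,0,0,0,0.085],[0.02,0,0,0,0,0,0.07],[0.018,0,0,0,0,0,0.06],[0.01,0,0,0,0,0,0.05],[0,0,0,0,0,0,0.045]])

```text
time: 3.03
eef_pos: [0.4575, 0.1844, 0.0206]
orientation: [[-0.003, -0.204, 0.979], [-0.001, 0.979, 0.204], [-1.0, -0.0, -0.003]]
force: [0.1, -0.6, 1.6]
grip_width: 0.045
```

```bash
python3 - <<'E'
from h import *
o=status.get_obs();print(o["joints"],o["eef_pos"],o["force"],o["grip_width"])
cv2.imwrite("pics/w2.png",get_image("wrist")[:,:,::-1])
E
```

```text
[-0.67995946  0.68563368  0.25924277  2.07054774 -0.39606689  0.43541887
  0.09066576] [0.45751411 0.18444254 0.02062648] [ 0.09384575 -0.58330266  1.59710445] 0.045017467287235664
```

View pics/w2.png

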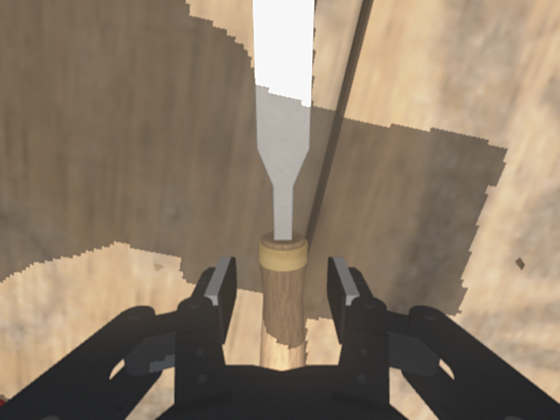

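arm_command(moves=[[0,0,0,0,0,0,0.03],[0,0,0,0,0,0,0.02],[0,0,0,0,0,0,0.01],[0,0,0,0,0,0,0.0],[0,0,0,0,0,0,0.0]])

```text
time: 3.5
eef_pos: [0.4594, 0.1853, 0.0234]
orientation: [[0.001, -0.202, 0.979], [0.001, 0.979, 0.202], [-1.0, 0.001, 0.002]]
force: [-1.4, -0.6, 7.2]
grip_width: 0.0232
```

arm_command(moves=[[-0.006,0,0,0,0,0,0.0],[-0.006,0,0,0,0,0,0.0],[0,0,0,0,0,0,0.0]])

```text
time: 3.75
eef_pos: [0.4594, 0.1854, 0.0355]
orientation: [[0.002, -0.202, 0.979], [0.001, 0.979, 0.202], [-1.0, 0.0, 0.002]]
force: [0.6, -0.1, -2.9]
grip_width: 0.023
```

```bash
python3 - <<'E'
from h import *
o=status.get_obs();print(o["eef_pos"],o["force"],o["wrist_torque"],o["grip_width"])
cv2.imwrite("pics/w3.png",get_image("wrist")[:,:,::-1])
a=get_image("scene")[:,:,::-1]
cv2.imwrite("pics/s3.png",a)
E
```

```text
[0.4594034  0.18536394 0.03554028] [ 0.58861773 -0.12435207 -2.88678746] [ 0.012415   -0.03981856 -0.0088811 ] 0.023018025973613184
```

View pics/w3.png

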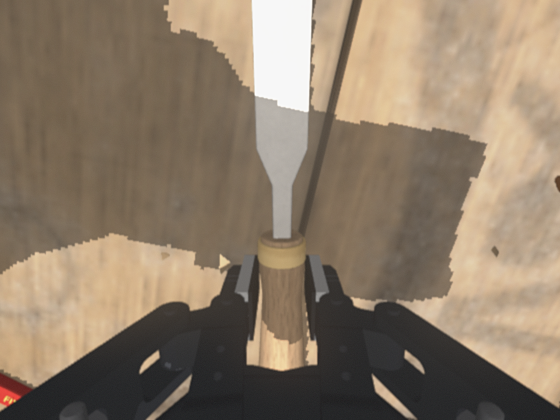

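View pics/s3.png

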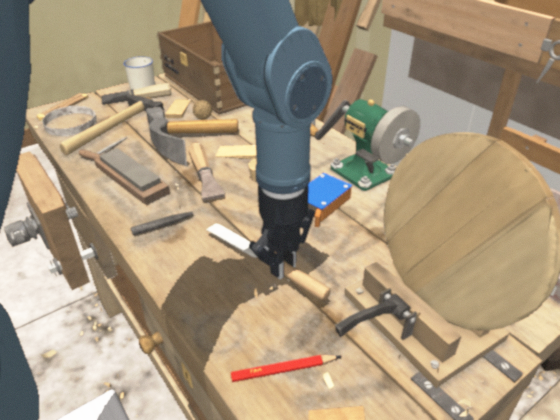

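arm_command(moves=[[0,0.0087,-0.0174,0,0,0,0.0],[0,0.0087,-0.0174,0,0,0,0.0],[0,0.0087,-0.0174,0,0,0,0.0],[0,0.0087,-0.0174,0,0,0,0.0],[0,0,0,5,0,0,0.0],[0,0,0,5,0,0,0.0],[0,0,0,5,0,0,0.0],[0,0,0,5,0,0,0.0],[0,0,0,5,0,0,0.0],[0,0,0,5,0,0,0.0]])

```text
time: 4.68
eef_pos: [0.3835, 0.2051, 0.0342]
orientation: [[0.0, 0.318, 0.948], [-0.0, 0.948, -0.318], [-1.0, -0.0, 0.0]]
force: [0.3, 0.5, -3.2]
grip_width: 0.0226
```

arm_command(moves=[[0,0,0,5,0,0,0.0],[0,0,0,5,0,0,0.0],[0,0,0,5,0,0,0.0],[0,0,0,5,0,0,0.0],[0,0,0,5,0,0,0.0],[0,0,0,5,0,0,0.0],[0,0,0,5,0,0,0.0],[0,0,0,5,0,0,0.0],[0,0,0,5,0,0,0.0],[0,0,0,5,0,0,0.0]])

```text
time: 5.52
eef_pos: [0.3835, 0.2052, 0.0342]
orientation: [[-0.0, 0.931, 0.365], [0.0, 0.365, -0.931], [-1.0, -0.0, -0.0]]
force: [0.5, -0.3, -4.2]
grip_width: 0.0226
```

arm_command(moves=[[0,0,0,5,0,0,0.0],[0,0,0,3.4,0,0,0.0],[0,0,0,0,0,0,0.0]])

```text
time: 5.77
eef_pos: [0.3834, 0.2052, 0.0341]
orientation: [[-0.0, 0.974, 0.228], [-0.0, 0.228, -0.974], [-1.0, -0.0, 0.0]]
force: [-0.4, 1.1, -2.6]
grip_width: 0.0229
```

```bash
python3 - <<'E'
from h import *
o=status.get_obs();print(o["joints"],o["eef_pos"],o["orientation"],o["force"],o["grip_width"])
c=get_calibration("wrist");print(c)
cv2.imwrite("pics/w4.png",get_image("wrist")[:,:,::-1])
a=get_image("top")[:,:,::-1]
cv2.imwrite("pics/t4.png",a)
cv2.imwrite("pics/tz4.png",cv2.resize(a[120:270,220:370],None,fx=4,fy=4,interpolation=cv2.INTER_CUBIC))
E
```

```text
[-1.10113739  0.69730292  0.63215233  2.23098209 -0.92087354  0.49642102
 -1.07210289] [0.38336185 0.20520855 0.0340843 ] [[-1.82312690e-04  9.73647187e-01  2.28059469e-01]
 [-4.52642977e-04  2.28059369e-01 -9.73647123e-01]
 [-9.99999881e-01 -2.80737743e-04  3.99136444e-04]] [-0.39123468  1.09652011 -2.63580825] 0.02294210975702291
{'K': array([[314.42846022,   0.        , 281.42320222],
       [  0.        , 314.42846022, 211.90422494],
       [  0.        ,   0.        ,   1.        ]]), 'camera_from_world': array([[ 0.22873499, -0.97348718,  0.00173787,  0.11133645],
       [ 0.93055886,  0.21812337, -0.2940789 , -0.42803961],
       [ 0.28590297,  0.06888333,  0.95577957, -0.29636412],
       [ 0.        ,  0.        ,  0.        ,  1.        ]])}
```

View pics/w4.png

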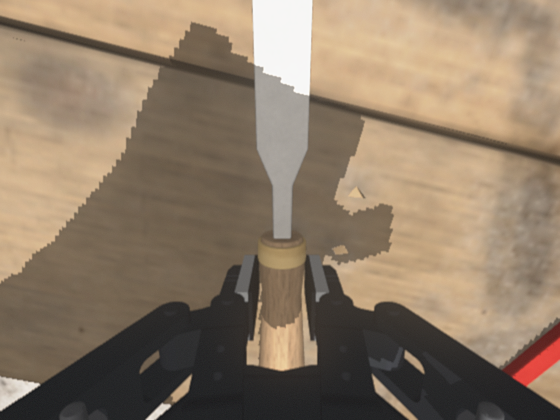

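View pics/tz4.png

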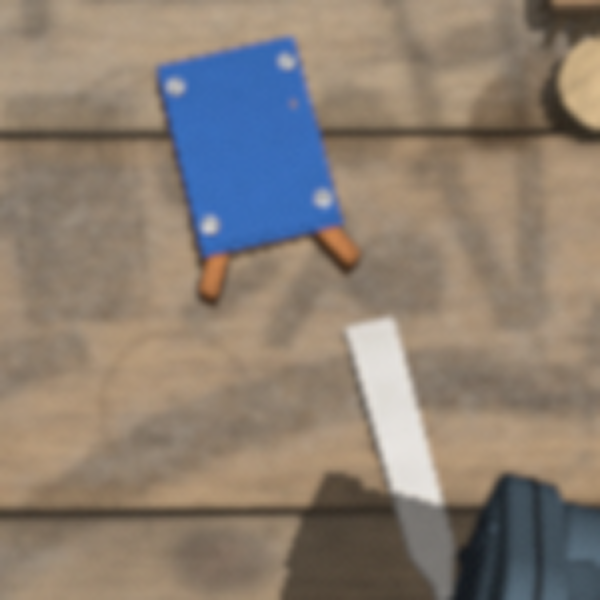

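```bash
python3 - <<'E'
from h import *
t=get_calibration("top")
f=lambda p,z:ray(t,(p[0]+.5)/4-.5+220,(p[1]+.5)/4-.5+120,z)
e=[f((347,331),.02),f((394,318),.02)];print(e)
m=(e[0]+e[1])/2;print("tip",m,m[:2]-[.3834,.2052],np.linalg.norm(m[:2]-[.3834,.2052]))
for a,b in(((347,331),(391,490)),((394,318),(438,490))):
    d=f(b,.02)-f(a,.02);print(np.degrees(np.arctan2(-d[1],-d[0])))
# guard
g=np.array([f(p,.034) for p in[(158,67),(293,38),(343,224),(206,257)]])
F=(g[2]+g[3])/2;B=(g[0]+g[1])/2;d=B-F;a=np.arctan2(d[1],d[0]);print(F,B,np.degrees(a))
for a in np.radians([12.5,13,13.5]):
    u=np.array([np.cos(a),np.sin(a)]);n=np.array([-u[1],u[0]])
    q=m[:2]-F[:2];print("tip along,lat",q@u,q@n, "handle lat",(np.array([.3834,.2052])-F[:2])@n)
E
```

```text
[array([0.55447974, 0.25769126, 0.02      ]), array([0.56091789, 0.23405241, 0.02      ])]
tip [0.55769882 0.24587183 0.02      ] [0.17429882 0.04067183] 0.17898121501634376
13.964160408799575
12.557215035539787
[0.59762477 0.29349599 0.034     ] [0.69611389 0.31697838 0.034     ] 13.410440535280497
tip along,lat -0.049287299451369455 -0.03785371937607888 handle lat -0.0398362987994045
tip along,lat -0.04961575456791192 -0.03742217065415396 handle lat -0.037842884485568974
tip along,lat -0.04994043125264882 -0.036987772089047896 handle lat -0.0358465882895652
```

arm_command(moves=[[0,0,-0.0125,0,0,0,0.0],[0,0,-0.0125,0,0,0,0.0],[0,0,-0.0125,0,0,0,0.0],[0.003,0,0,0,0,0,0.0],[0.003,0,0,0,0,0,0.0],[0,0.01,0,0,0,0,0.0],[0,0.01,0,0,0,0,0.0],[0,0,0,0,0,0,0.0]])

```text
time: 6.53
eef_pos: [0.3981, 0.2462, 0.0287]
orientation: [[0.004, 0.974, 0.228], [0.0, 0.228, -0.974], [-1.0, 0.004, 0.0]]
force: [0.1, 0.9, -3.4]
grip_width: 0.0228
```

```bash
python3 - <<'E'
from h import *
o=status.get_obs();print(o["eef_pos"],o["orientation"],o["force"],o["grip_width"])
a=get_image("top")[:,:,::-1]
cv2.imwrite("pics/tz5.png",cv2.resize(a[120:240,230:350],None,fx=5,fy=5,interpolation=cv2.INTER_CUBIC))
a=get_image("scene")[:,:,::-1]
cv2.imwrite("pics/sz5.png",cv2.resize(a[150:270,220:380],None,fx=5,fy=5,interpolation=cv2.INTER_CUBIC))
E
```

```text
[0.39809363 0.24617949 0.02874554] [[ 4.13382587e-03  9.73639228e-01  2.28056057e-01]
 [ 4.88577348e-04  2.28056012e-01 -9.73647892e-01]
 [-9.99991336e-01  4.13631386e-03  4.67045769e-04]] [ 0.13845695  0.93110309 -3.39973689] 0.022788083212929532
```

View pics/tz5.png

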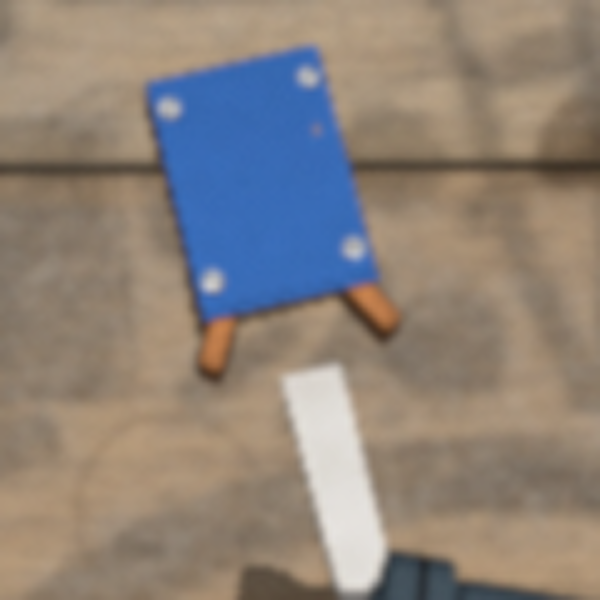

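View pics/sz5.png

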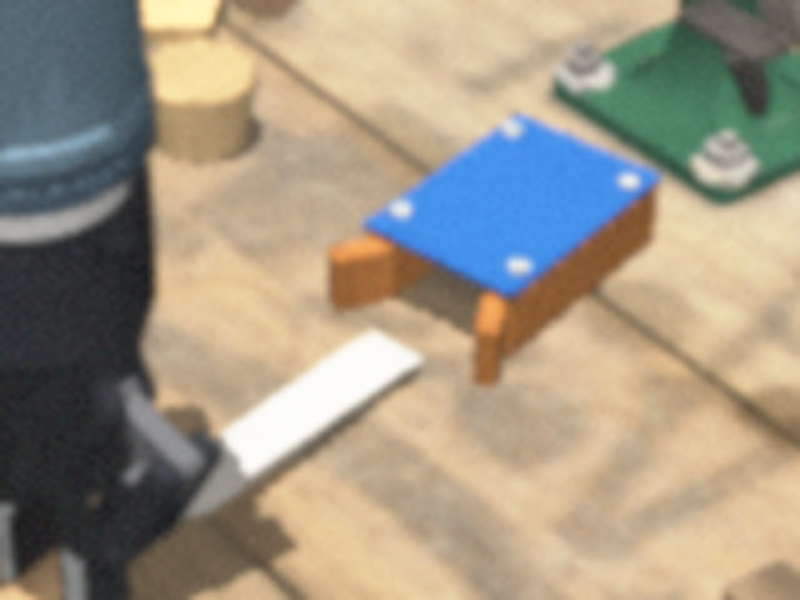

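```bash
python3 - <<'E'
from h import *
t=get_calibration("top")
f=lambda p,z:ray(t,(p[0]+.5)/5-.5+230,(p[1]+.5)/5-.5+120,z)
h=np.array([.3981,.2462])
for z in(.010,.014):
    m=((f((284,378),z)+f((341,364),z))/2)[:2];print("tip",m,np.linalg.norm(m-h),np.degrees(np.arctan2(*(m-h)[::-1])))
    g=np.array([f(p,.034)[:2] for p in[(148,84),(317,45),(378,280),(205,320)]])
    # guide ends, mid of outer ends (tops z~.03)
    F=(g[2]+g[3])/2;a=np.radians(13.2);u=np.array([np.cos(a),np.sin(a)]);n=np.array([-u[1],u[0]])
    B=(g[0]+g[1])/2
    print(F,B,"tip along/lat F",(m-F)@u,(m-F)@n,"lat B",(m-B)@n,"handle",(h-F)@n,(h-B)@n)
E
```

```text
tip [0.57462871 0.28553711] 0.18085849396910963 12.562363985633644
[0.59793605 0.29418607] [0.69664988 0.31676713] tip along/lat F -0.024666531498339958 -0.0030981947416943638 lat B -0.0025412485196364327 handle -0.0010854896211181918 -0.0005285433990602574
tip [0.57368622 0.28567762] 0.1799694509975897 12.671289028694256
[0.59793605 0.29418607] [0.69664988 0.31676713] tip along/lat F -0.02555203707341888 -0.002746178657427449 lat B -0.0021892324353695205 handle -0.0010854896211181918 -0.0005285433990602574
```

arm_command(moves=[[0.002,0,-0.002,-0.5,0,0,0.0],[0,0.012,0,0,0,0,0.0],[0,0.012,0,0,0,0,0.0],[0,0.012,0,0,0,0,0.0],[0,0.012,0,0,0,0,0.0],[0,0,0,0,0,0,0.0]])

```text
time: 7.13
eef_pos: [0.4428, 0.2601, 0.0265]
orientation: [[0.003, 0.971, 0.238], [0.001, 0.238, -0.971], [-1.0, 0.003, 0.0]]
force: [0.3, 0.1, -3.2]
grip_width: 0.0229
```

```bash
python3 - <<'E'
from h import *
o=status.get_obs();print(o["eef_pos"],o["orientation"],o["force"],o["grip_width"])
a=get_image("top")[:,:,::-1]
cv2.imwrite("pics/tz6.png",cv2.resize(a[120:240,230:350],None,fx=5,fy=5,interpolation=cv2.INTER_CUBIC))
a=get_image("scene")[:,:,::-1]
cv2.imwrite("pics/sz6.png",cv2.resize(a[150:270,220:380],None,fx=5,fy=5,interpolation=cv2.INTER_CUBIC))
E
```

```text
[0.44275565 0.2600708  0.02648716] [[ 2.74891660e-03  9.71228008e-01  2.38135676e-01]
 [ 5.24183355e-04  2.38135144e-01 -9.71231887e-01]
 [-9.99996084e-01  2.79466221e-03  1.45512094e-04]] [ 0.30303816  0.06952616 -3.19775895] 0.022939328112937155
```

View pics/tz6.png

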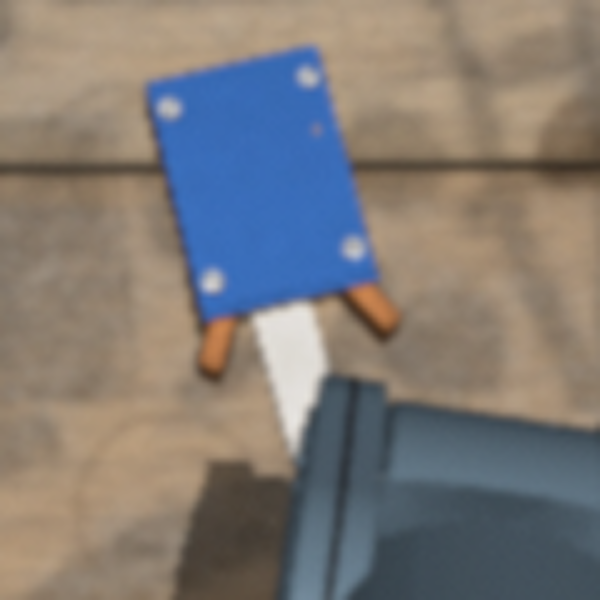

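View pics/sz6.png

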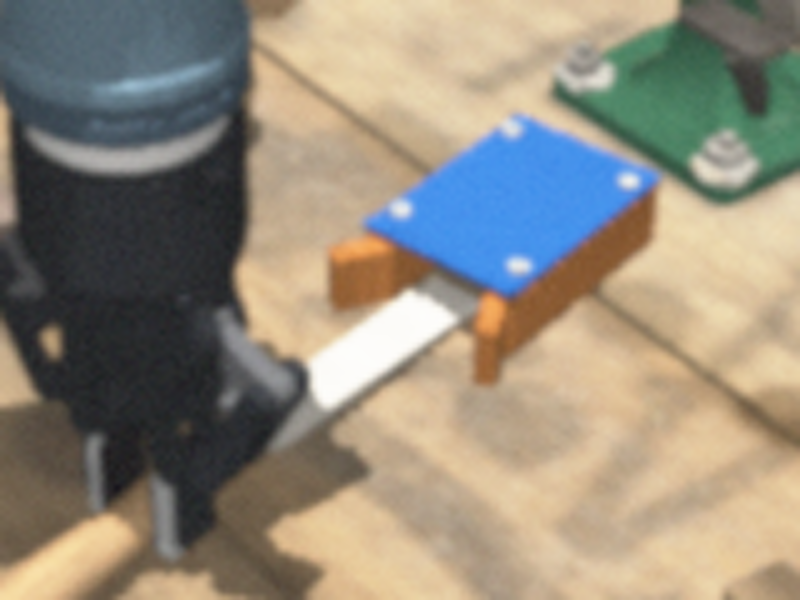

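arm_command(moves=[[0,0.0097,0.0004,0,0,0,0.0],[0,0.0097,0.0004,0,0,0,0.0],[0,0.0097,0.0004,0,0,0,0.0],[0,0.0097,0.0004,0,0,0,0.0],[0,0.0097,0,0,0,0,0.0],[0,0.0097,0,0,0,0,0.0],[0,0,0,0,0,0,0.0]])

```text
time: 7.82
eef_pos: [0.5002, 0.2723, 0.0266]
orientation: [[0.003, 0.971, 0.238], [0.0, 0.238, -0.971], [-1.0, 0.003, 0.0]]
force: [0.3, 0.8, -2.9]
grip_width: 0.0225
```

```bash
python3 - <<'E'
from h import *
o=status.get_obs();print(o["eef_pos"],o["orientation"],o["force"],o["grip_width"])
q=o["eef_pos"][:2]-[.598,.294];print(q@[.9736,.2284],q@[-.2284,.9736])
cv2.imwrite("pics/w7.png",get_image("wrist")[:,:,::-1])
a=get_image("scene")[:,:,::-1]
cv2.imwrite("pics/sz7.png",cv2.resize(a[150:310,200:400],None,fx=4,fy=3.75,interpolation=cv2.INTER_CUBIC))
E
```

```text
[0.50024889 0.27225207 0.02660769] [[ 2.95559076e-03  9.71316902e-01  2.37770352e-01]
 [ 3.45313499e-04  2.37770385e-01 -9.71321329e-01]
 [-9.99995573e-01  2.95293366e-03  3.67343114e-04]] [ 0.26577066  0.84947238 -2.87560807] 0.02245231106259801
-0.1001377075381735 0.0011525717078640864
```

View pics/w7.png

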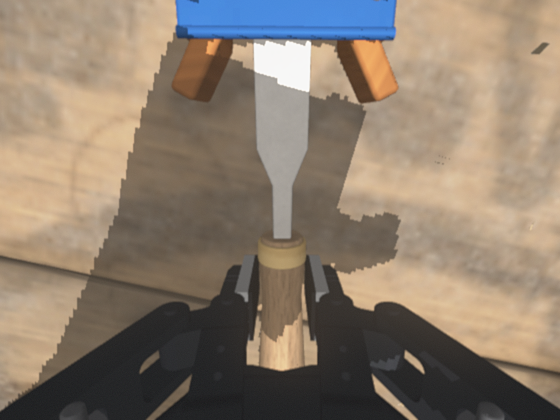

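View pics/sz7.png

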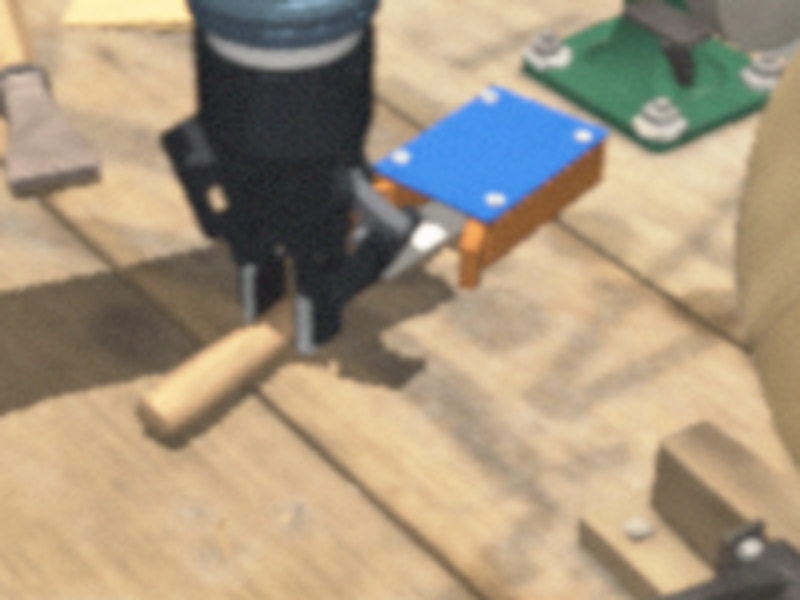

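```bash
python3 - <<'E'
from h import *
c=get_calibration("wrist")
u=np.array([.9736,.2284])
for zf in (.0155,.028):
  p=ray(c,282,240 if zf<.02 else 234,zf)
  for v,z in((27,.034),(39,.030)):
    q=ray(c,286,v,z);print(zf,z,p,q,(q-p)[:2]@u, "depth",.160-(q-p)[:2]@u)
E
```

```text
0.0155 0.034 [0.51883558 0.27582459 0.0155    ] [0.59871682 0.29420778 0.034     ] 0.08197109853138639 depth 0.07802890146861362
0.0155 0.03 [0.51883558 0.27582459 0.0155    ] [0.59615285 0.29350282 0.03      ] 0.07931380642311206 depth 0.08068619357688794
0.028 0.034 [0.52636523 0.27772026 0.028     ] [0.59871682 0.29420778 0.034     ] 0.07420725681259734 depth 0.08579274318740267
0.028 0.03 [0.52636523 0.27772026 0.028     ] [0.59615285 0.29350282 0.03      ] 0.07154996470432301 depth 0.088450035295677
```

arm_command(moves=[[0,0.0015,0,0,0,0,0.0],[0,0.0015,0,0,0,0,0.0],[0,0.0015,0,0,0,0,0.0],[0.0015,0,0,0,0,0,0.0],[0.0015,0,0,0,0,0,0.0],[0,0,0,0,0,0,0.0]])

```text
time: 8.42
eef_pos: [0.502, 0.273, 0.0237]
orientation: [[-0.0, 0.971, 0.238], [0.001, 0.238, -0.971], [-1.0, 0.0, -0.001]]
force: [-1.2, -0.5, 2.3]
grip_width: 0.0228
```

arm_command(moves=[[0,0,0,0,0,0,0.0],[0,0,0,0,0,0,0.0],[0,0,0,0,0,0,0.0]])

```text
time: 8.67
eef_pos: [0.502, 0.273, 0.0237]
orientation: [[0.0, 0.971, 0.238], [0.0, 0.238, -0.971], [-1.0, 0.0, -0.0]]
force: [-2.5, -0.8, 5.6]
grip_width: 0.0229
```

```bash
python3 - <<'E'
from h import *
o=status.get_obs();print(o["eef_pos"],o["orientation"],o["force"],o["wrist_torque"],o["grip_width"])
cv2.imwrite("pics/w8.png",get_image("wrist")[:,:,::-1])
a=get_image("wrist");c=get_calibration("wrist");print(status.get_obs()["eef_pos"])
E
```

```text
[0.50197635 0.27297341 0.02368566] [[ 1.47747345e-04  9.71323340e-01  2.37762377e-01]
 [ 4.87686165e-04  2.37762282e-01 -9.71323252e-01]
 [-9.99999870e-01  2.59463853e-04 -4.38572209e-04]] [-2.49330681 -0.80103643  5.61690521] [-0.02699008  0.39870544  0.0085502 ] 0.022930584565839657
[0.50196229 0.27296865 0.02367757]
```

View pics/w8.png

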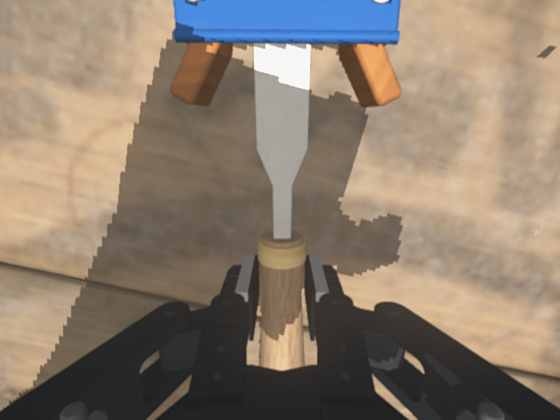

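arm_command(moves=[[-0.002,0,0,0,0,0,0.0],[0,0,0,0,0,0,0.0],[0,0.002,0,0,0,0,0.0],[0,0.002,0,0,0,0,0.0],[0,0,0,0,0,0,0.0],[0,0,0,0,0,0,0.0]])

```text
time: 9.27
eef_pos: [0.5059, 0.2738, 0.0251]
orientation: [[0.0, 0.971, 0.238], [-0.0, 0.238, -0.971], [-1.0, -0.0, 0.0]]
force: [0.9, -0.2, -3.4]
grip_width: 0.0227
```

arm_command(moves=[[0.0015,0,0,0,0,0,0.0],[0,0,0,0,0,0,0.0]])

```text
time: 9.43
eef_pos: [0.5059, 0.2738, 0.0238]
orientation: [[0.0, 0.971, 0.238], [0.0, 0.238, -0.971], [-1.0, 0.0, -0.0]]
force: [-0.1, -0.0, -2.3]
grip_width: 0.0227
```

arm_command(moves=[[0,0,0,0,0,0,0.03],[0,0,0,0,0,0,0.04],[0,0,0,0,0,0,0.05],[0,0,0,0,0,0,0.06],[0,0,0,0,0,0,0.06],[-0.02,0,0,0,0,0,0.06],[-0.03,0,0,0,0,0,0.06],[-0.03,0,0,0,0,0,0.06],[-0.03,0,0,0,0,0,0.06],[0,0,0,0,0,0,0.06]])

```text
time: 10.27
eef_pos: [0.509, 0.2746, 0.139]
orientation: [[0.007, 0.971, 0.237], [0.004, 0.237, -0.971], [-1.0, 0.008, -0.002]]
force: [-0.2, -0.3, 0.0]
grip_width: 0.0601
```

```bash
python3 - <<'E'
from h import *
o=status.get_obs();print(o["eef_pos"],o["force"],o["grip_width"])
c=get_calibration("wrist")
cv2.imwrite("pics/w9.png",get_image("wrist")[:,:,::-1])
np.save("c9.npy",c,allow_pickle=True)
a=get_image("scene")[:,:,::-1]
cv2.imwrite("pics/sz9.png",cv2.resize(a[150:310,200:400],None,fx=4,fy=3.75,interpolation=cv2.INTER_CUBIC))
E
```

```text
[0.50898579 0.2745905  0.13898115] [-0.20058522 -0.28792884  0.03437196] 0.06009660307595501
```

View pics/w9.png

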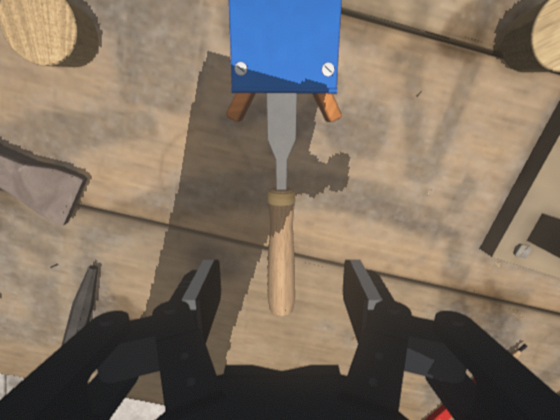

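View pics/sz9.png

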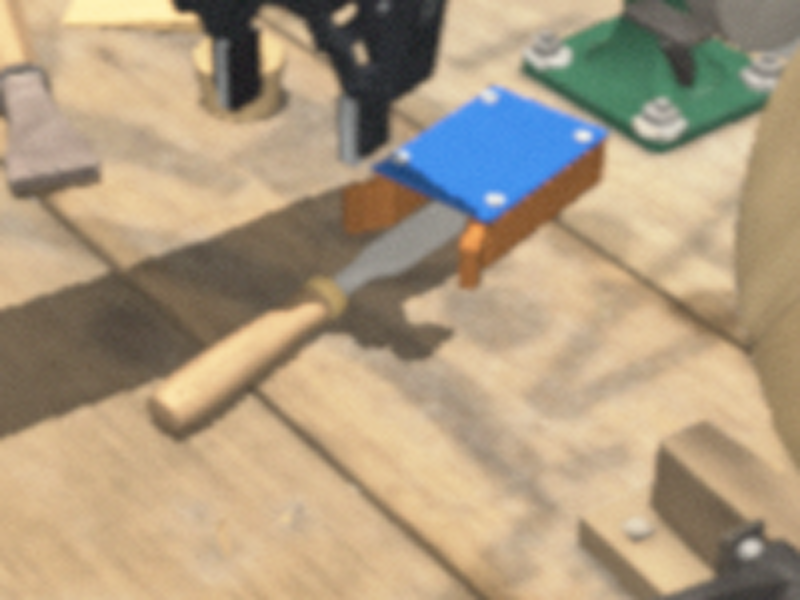

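arm_command(moves=[[-0.012,-0.015,-0.025,0,0,0,0.06],[-0.012,-0.015,-0.025,0,0,0,0.06],[-0.012,-0.015,-0.025,0,0,0,0.06],[-0.012,-0.015,-0.025,0,0,0,0.06],[-0.012,-0.015,-0.025,0,0,0,0.06],[-0.012,-0.015,-0.025,0,0,0,0.06],[-0.012,-0.015,-0.025,0,0,0,0.06],[-0.012,-0.015,-0.025,0,0,0,0.06],[-0.012,-0.015,-0.025,0,0,0,0.06],[-0.012,-0.015,-0.025,0,0,0,0.06]])

```text
time: 11.2
eef_pos: [0.2988, 0.4814, 0.253]
orientation: [[-0.001, 0.971, 0.238], [-0.002, 0.238, -0.971], [-1.0, -0.001, 0.002]]
force: [0.6, 0.5, -0.3]
grip_width: 0.0603
```

```bash
python3 - <<'E'
from h import *
o=status.get_obs();print(o["eef_pos"],o["force"],o["grip_width"])
a=get_image("top")[:,:,::-1]
cv2.imwrite("pics/tz10.png",cv2.resize(a[120:300,220:380],None,fx=5,fy=5)[:,:] if 0 else cv2.resize(a[120:270,225:375],None,fx=4,fy=4,interpolation=cv2.INTER_CUBIC))
E
```

```text
[0.29878493 0.48141758 0.25298913] [ 0.59309557  0.52536355 -0.3441211 ] 0.06031651345957769
```

View pics/tz10.png

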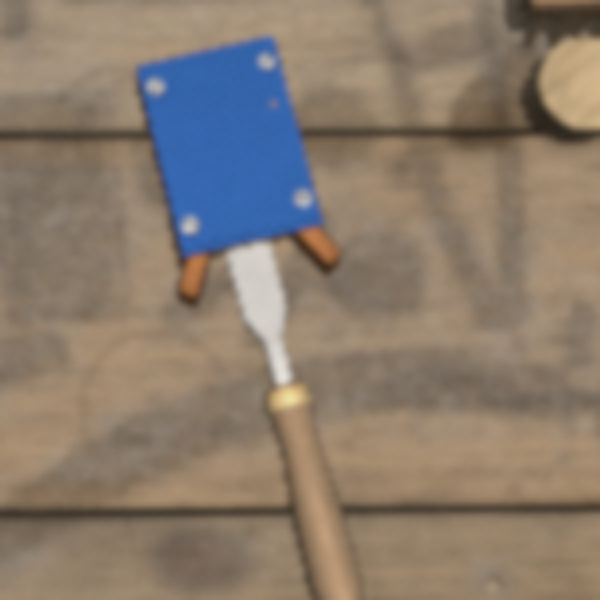

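```bash
python3 - <<'E'
from h import *
a=get_image("top")[:,:,::-1]
cv2.imwrite("pics/tz11.png",cv2.resize(a[205:285,260:340],None,fx=7,fy=7,interpolation=cv2.INTER_CUBIC))
t=get_calibration("top")
F=lambda p,z,k,o:ray(t,(p[0]+.5)/k-.5+o[0],(p[1]+.5)/k-.5+o[1],z)
# initial ferrule-front to tip
fe=F((471,138),.0125,5,(240,225));ti=F((73,232),.008,5,(240,225))
L=np.linalg.norm((fe-ti)[:2]);print("ferrule-tip",L)
fe=F((283,385),.0125,4,(225,120));g=(F((183,256),.034,4,(225,120))+F((322,225),.034,4,(225,120)))/2
u=np.array([.9736,.2284]);print(fe,g,"depth",L-(g-fe)[:2]@u)
E
```

```text
ferrule-tip 0.1604705799315024
[0.52869245 0.2797752  0.0125    ] [0.59763023 0.29448881 0.034     ] depth 0.08999216511560322
```

View pics/tz11.png

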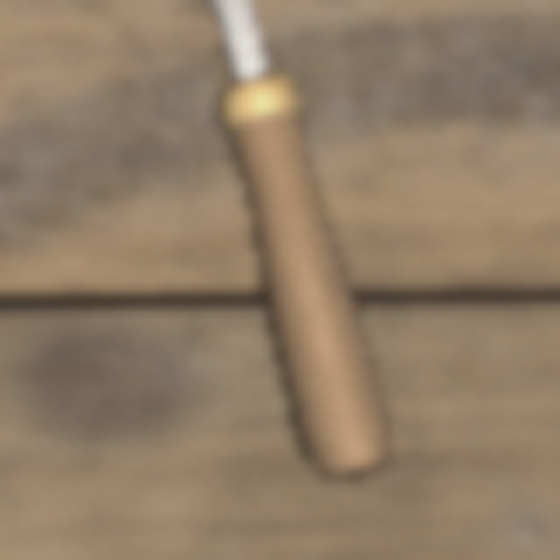

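```bash
python3 - <<'E'
from h import *
t=get_calibration("top");T=t["camera_from_world"];print("cam",-T[:3,:3].T@T[:3,3])
F=lambda p,z,k,o:ray(t,(p[0]+.5)/k-.5+o[0],(p[1]+.5)/k-.5+o[1],z)
u=np.array([.9736,.2284]);n=np.array([-.2284,.9736])
g=np.array([.5977,.2943])
for p,z in(((350,474),.006),((348,465),.0125),((344,452),.025)):
    b=F(p,z,7,(260,205))[:2];print("butt",b,"depth",.276+(b-g)@u,"lat",(b-g)@n)
    f=F((250,75),.0125,7,(260,205))[:2];print((f-g)@u,(f-g)@n,"ang",np.degrees(np.arctan2(*(f-b)[::-1])))
E
```

```text
cam [0.37173145 0.3157856  0.8711091 ]
butt [0.41704301 0.25348605] depth 0.09079044805493294 lat 0.0015255981556911147
-0.06929990752940071 0.0015006275424781067 ang 13.190121130513717
butt [0.41919262 0.25445458] depth 0.09310452196892322 lat 0.001977580645890409
-0.06929990752940071 0.0015006275424781067 ang 12.961898394371635
butt [0.42205435 0.25636632] depth 0.09632734183792199 lat 0.0031852349279861704
-0.06929990752940071 0.0015006275424781067 ang 12.328033053887353
```

```bash
python3 -c "
from bench import workorder
print(workorder.hand_in())"
```

```text
the job is handed in; nothing more can be done
None
```

I slid the chisel blade first under the guard's blue cover, set it down flat on the bench, let go and moved the arm well clear. I handed the job in at about 11.3 s.

- **Alignment:** in the last top view the chisel lies at about 13.0°, against about 13.2° for the slot. It sits roughly 1.5–2 mm off the slot's centreline.
- **Forces:** I saw no sign of the edge hitting the back as it slid in. The highest reading was about 7 N, while gripping.
- **Depth:** my depth estimates for the cutting edge disagree a little. The arm's position gives about 85–86 mm of the 90 mm slot. The last top view gives about 90 mm measured from the ferrule and 91–96 mm from the butt end, and anything past 90 mm is impossible. So the edge is within about 5 mm of the back; the camera can't settle the exact gap.

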